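Check the moisture probe, then hold it on the coaster's mark

TASK

Take the orange moisture probe out of its stand, push its rod straight down into the narrow check vial until it rests on the bottom and the spring-loaded rod gives a little, and draw it out again. Then hold its point on the centre of the pink mark on the sloping bamboo coaster, with the probe square to the coaster's face, pressing lightly so that the spring rod is pushed in about half of its travel. Never bottom out the spring, leave the other things alone, and finish while still holding the probe there in the gripper.

Things in the scene. Friction and masses are not known exactly. Their poses are not given: they have to be found in the camera images.
- probe: Moisture probe, about 100 g: orange square handle 24 x 24 mm, 75 mm tall, black screen on one side, thin rod below. Origin: centre of the handle's flat underside; +z up the handle (0 to 75 mm), the rod runs down -z. At the start it stands upright, underside on the stand's top, rod hanging free in the hole. Grip two facing flat sides (across x or y), e.g. 40 mm above the underside.
- probe_point (a point): The point (lower end) of the probe's rod: 65 mm below the handle's underside, on the probe's axis, when the spring is out. The steel rod is 6 mm thick; its upper 30 mm is a fixed 7.6 mm sleeve.
- probe_tip (a joint): How far the spring-loaded rod is pushed up into the handle: 0 (fully out, as at the start) to 0.012 m (bottomed out). Spring: 1.2 N to start it moving, then 0.4 N more per mm, so half travel (6 mm) takes about 3.6 N and the end of travel about 6 N.
- stand: Black block 56 x 56 mm, 85 mm high, that holds the probe, fixed. Origin: centre of its underside; a 12 mm hole, 78 mm deep, is in the middle of its top.
- vial: Check vial, fixed upright: a 19 mm thick amber glass tube with a flared lip (25 mm wide) on a blue foot 56 x 56 x 20 mm. Origin: centre of the foot's underside; z up.
- vial_mouth (a point): Centre of the vial's mouth, 75 mm above the foot's underside. The bore is 11 mm wide, widening to 17 mm over the top 8 mm.
- vial_floor (a point): Centre of the vial's inner floor, 50 mm straight below the mouth.
- rest: Dark steel drying rest, fixed, foot 100 x 110 mm, that carries the coaster; highest edge about 72 mm. Origin: centre of its underside.
- coaster: Round bamboo coaster, 94 mm wide, fixed on the rest, its face sloping at 20 degrees: low at its own -x side (towards the robot side), high at +x. Origin: centre of its upper face, 55 mm above the table; +z points square out of the face, leaning towards the robot side.
- spot (a point): Centre of the pink ring mark (20 mm wide, with a pink centre dot of 8 mm) on the coaster's upper face, at x 12 mm, y 14 mm of the coaster's own frame.
- beaker: Upturned glass beaker, 74 mm wide, 90 mm high, loose, at the back. Origin: centre of its underside. Leave alone.
- tub: White screw-top tub with blue cap, 72 mm wide, 90 mm high, loose, at the back. Origin: centre of its underside. Leave alone.
- stopper: Pink silicone stopper, 42 mm wide, 32 mm high, loose, near the robot. Origin: centre of its underside. Leave alone.
- chrome_hook: Fixed chrome hook on a round foot of 70 mm, 175 mm high, at the back right; origin: centre of its underside. Keep clear of it.
Not all that is in view belongs to the job. Leave any red look-alike of the rest alone. Several things have the shape of the probe; the one meant has the colours described above.

How it is judged:
By the outcome, as a careful person would: the job done as asked, in the order asked, and still so for the second after the job is handed in, while the arm keeps its last pose, push and grip.
It also fails if it takes over 54 s, if anything falls off the work surface, if the arm or the gripper's body presses on something with over 40 N, if the wrist force passes 120 N, or if a joint passes its speed limit or range.

ROBOT

A 7-joint arm with a two-finger parallel gripper is mounted at the origin on the work surface. World frame = base frame: x ahead of the robot, y to its left, z up, the work surface at z = 0. Lengths are in m, angles in rad, forces in N, time in s.
With the tool pointing down it reaches from about 0.4 to 0.85 m from the base axis. Payload 4.5 kg.
Tool frame: the origin (TCP) lies midway between the tips of the shut fingers; the grasp point (between the pads) lies 19 mm behind it; z points along the fingers, y is the line along which they close (so a half turn about z gives the same grasp; the last joint's range is limited). The gripper opens to 88 mm and grips with 3 to 60 N. Pads are 18 mm wide; open, the fingers measure 123 mm over their backs; the gripper's body (75 mm by 187 mm) begins 45 mm behind the grasp point.
Start: joints at [-1.235, 0.689, -0.195, 1.565, 0.157, 0.902, -0.215], TCP at [0.186, 0.597, 0.239] pointing down, gripper open.
Joint ranges: [-3.01, 3.01], [-0.46, 2.08], [-1.47, 1.51], [0.13, 2.56], [-1, 4.14], [0.04, 2.09], [-2.66, 2.66]. Speed limits (rad/s): [2.57, 2.57, 3.14, 3.14, 3.14, 3.14, 3.14].

INTERFACE

Orientations are given as a unit quaternion [x, y, z, w].
In Python, from plant import sensors, eyes, finish_job gives the robot as it stands.
- The arm moves only by the tool send_rows, never from a script. Its argument "rows" is text: rows parted by semicolons, each of 4 numbers parted by spaces: the shift along the tool's x, y, z normalised to -1 to 1, where 1 is 30 cm, then the turn about the tool's z normalised to -1 to 1, where 1 is 2 pi rad. A call has 1 to 10 rows; each row is the pose to reach, as a shift and turn from the pose commanded when the call began, along the tool's axes at that moment, turning the shorter way round; what a row does not reach only later rows make up. A row lasts 1/12 s, in which the tool goes at most 41.7 mm and 7.16 degrees, less where a joint would pass 70% of its speed; a pose out of reach is approached as far as the arm can. A call with a number of a shift or a turn outside -1 to 1 is refused whole. A call with a gripper value outside its range is refused whole. "jaw" is the closure, from -1 (fully open) to 1 (shut), set as the call begins (left out, the last holds). The fingers move at their own pace and stop on an object; "force" is the grip in N (left out, the last holds). Time passes only in rows, so rows that repeat a pose let the fingers close. It gives the time, the measured TCP pose, the force, the opening and the grip force at its end, in the units of the state.
- sensors.get_state(): the state, without advancing time (a new reading comes with each control period).
- eyes.snapshot(name): name is "side" or "top" or "wrist"; returns (picture, depth): 384x512x3 uint8, red, green, blue; 384x512 float32, m along the optical axis (not along the pixel's ray), 0 where there is no reading.
- eyes.calibration(name): a dict with "fov_y" (degrees; the focal length in pixels is half the picture's height over the tangent of half this angle, whatever the lens; pixels are square), "cx", "cy" (the principal point, pixels), "world_from_camera" (4x4, takes a point from camera to world coordinates). Camera axes: x right, y down, z forward; pixel columns grow to the right and rows downward; lengths in m; the calibration is good to about 2 mm. A picture is of the moment at which its call begins: read the wrist's pose just before it. calibration takes no time and is no camera call; for the wrist camera it gives the pose at the moment of the call.
- finish_job(): hands the job in; it is judged then, once.
The state is a dict: "clock": time; "q": joint angles; "qd": joint speeds; "joint_torque": joint torques, N m; "tool_pos": TCP position; "eef_rot": TCP orientation; "contact_force": force on the tool from outside, world axes, zero at the start; "moment": the same for the moment, N m; "opening": opening from 0.0 (shut) to 1.0 (fully open); "finger_force": force on a finger pad.
Only numpy, scipy, OpenCV 4.12 (cv2) and the standard library are available. Lean on these libraries where they do the work, as an engineer would, in place of code of your own. Each camera call takes 0.05 s, during which the arm holds its last target. There are 200 camera calls.

## Working session

There is one attempt and no reset: what is moved stays moved. The work goes in short steps, Python scripts to look and compute and a tool call to move; the robot and the scene stay as the last step left them, time stands still between calls to the robot, and variables do not carry over. Pictures are saved under pics/ and viewed, at most 10 in all, crops included, and the job is handed in when it is done.

Besides the shell and the picture viewer there is one more tool, called in YAML: its name, and indented under it one key for each argument. send_rows: Moves the arm, as the interface text tells. Scaled input: -1 to 1 covers 30 cm each way for a shift and 2 pi rad each way for a turn. Its arguments: {"type":"object","properties":{"rows":{"type":"string"},"jaw":{"type":"number"},"force":{"type":"number"}},"required":["rows"]}

```bash
ls; mkdir -p pics
cat > h.py <<'E'
import numpy as np, cv2
from plant import sensors, eyes, finish_job
from scipy.spatial.transform import Rotation as R
def cam(n):
    c=eyes.calibration(n); f=192/np.tan(np.radians(c["fov_y"])/2); return f,c["cx"],c["cy"],np.array(c["world_from_camera"])
def ray(c,u,v):
    f,cx,cy,T=c; d=T[:3,:3]@np.array([(u-cx)/f,(v-cy)/f,1]); return T[:3,3],d
def onplane(c,u,v,z):
    o,d=ray(c,u,v); return o+d*(z-o[2])/d[2]
def cloud(c,D):
    f,cx,cy,T=c; v,u=np.mgrid[:D.shape[0],:D.shape[1]]
    P=np.stack([(u-cx)/f*D,(v-cy)/f*D,D],-1); return P@T[:3,:3].T+T[:3,3]
def proj(c,p):
    f,cx,cy,T=c; q=T[:3,:3].T@(np.array(p)-T[:3,3]); return f*q[0]/q[2]+cx,f*q[1]/q[2]+cy
E
python3 - <<'E'
from h import *
s=sensors.get_state()
print({k:np.round(v,3).tolist() for k,v in s.items()})
for n in("side","top"):
    c=cam(n);im,D=eyes.snapshot(n);np.savez(f"{n}0.npz",im=im,D=D);cv2.imwrite(f"pics/{n}0.png",im[...,::-1])
    print(n,c[:3],np.round(c[3],3).tolist())
E
```

```text
pics
{'clock': 0.0, 'q': [-1.235, 0.69, -0.194, 1.566, 0.157, 0.903, -0.215], 'qd': [-0.001, -0.001, 0.0, -0.001, -0.0, -0.001, 0.001], 'joint_torque': [0.001, -52.757, -1.267, -15.343, -0.053, 0.007, 0.0], 'tool_pos': [0.186, 0.596, 0.238], 'eef_rot': [0.15, 0.989, -0.001, -0.0], 'contact_force': [-0.137, -0.404, 0.38], 'moment': [-0.034, 0.023, -0.008], 'finger_force': 0.0, 'opening': 1.002}
side (np.float64(359.7061840629768), 257.0369853727107, 193.89698078930516) [[0.746, -0.39, 0.54, 0.129], [-0.665, -0.414, 0.621, -0.519], [-0.019, -0.823, -0.568, 0.591], [0.0, 0.0, 0.0, 1.0]]
top (np.float64(368.95510053588214), 253.92602852344154, 191.5473215116096) [[-0.111, -0.971, 0.21, 0.376], [-0.994, 0.11, -0.02, 0.035], [-0.004, -0.211, -0.977, 1.149], [0.0, 0.0, 0.0, 1.0]]
```

View pics/side0.png

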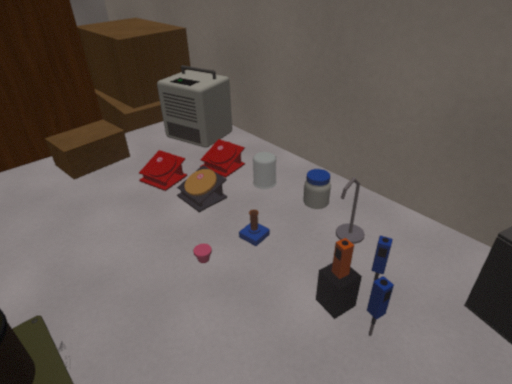

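View pics/top0.png

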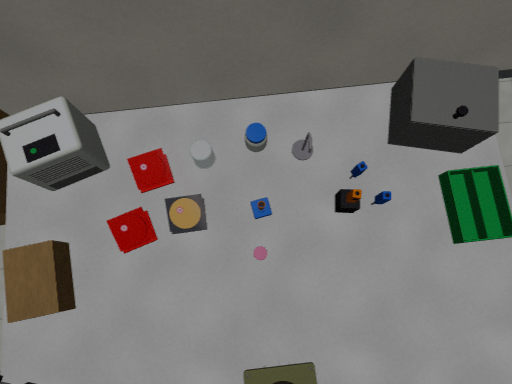

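Side view: orange probe at (343,259) in the black stand (338,288), vial at (254,228), coaster on dark rest at (201,184), stopper at (203,254), hook at (350,215). Top view: probe (354,195), stand (347,202), vial (261,207), coaster (185,213).
Candidates for the probe (side view): orange (343,259), blue (381,254), blue (379,298). I choose the orange one in the stand. The red rests at (163,170) and (223,157) are look-alikes of the dark rest and stay alone.

```bash
cat > m1.py <<'E'
from h import *
def masks(im,n):
    h=cv2.cvtColor(im,cv2.COLOR_RGB2HSV);H,S,V=[h[...,i].astype(int) for i in range(3)]
    return dict(orange=(H>=5)&(H<14)&(S>180)&(V>100),blue=(H>105)&(H<125)&(S>150),bamboo=(H>10)&(H<25)&(S>90)&(V>140),dark=(V<75)&(S<80),pink=((H>165)|(H<8))&(S>50)&(S<190)&(V>130))
roi=dict(side=dict(orange=(325,235,360,285),blue=(235,218,275,246),bamboo=(180,165,222,200),dark=(312,255,362,318),pink=(188,165,215,195)),
 top=dict(orange=(340,185,366,206),blue=(248,195,275,220),bamboo=(165,195,206,233),dark=(330,185,365,216),pink=(170,200,195,220)))
for n in("side","top"):
    d=np.load(f"{n}0.npz");im,D=d["im"],d["D"];c=cam(n);P=cloud(c,D);m=masks(im,n)
    for k,(a,b,e,f) in roi[n].items():
        q=np.zeros(D.shape,bool);q[b:f,a:e]=True;q&=m[k]&(D>0);p=P[q]
        if len(p)==0: print(n,k,0);continue
        v,u=np.nonzero(q);print(n,k,len(p),"px",round(u.mean(),1),round(v.mean(),1),"med",np.round(np.median(p,0),3),"lo",np.round(np.percentile(p,3,0),3),"hi",np.round(np.percentile(p,97,0),3))
        if k in("orange","blue","dark"):
            t=p[p[:,2]>np.percentile(p[:,2],97)-.006]; r=cv2.minAreaRect((t[:,:2]*1000).astype(np.float32));print("   top rect",np.round(r[0],1),np.round(r[1],1),round(r[2],1),len(t))
        if k=="bamboo":
            A=np.c_[p[:,:2],np.ones(len(p))];w=np.linalg.lstsq(A,p[:,2],rcond=None)[0];nn=np.array([-w[0],-w[1],1]);nn/=np.linalg.norm(nn);print("   normal",nn.round(3),"tilt",np.degrees(np.arccos(nn[2])).round(1),"az",np.degrees(np.arctan2(nn[1],nn[0])).round(1))
    t=P[340:350,200:230] if n=="side" else P[280:300,200:300];print("table z",np.median(t[...,2]))
A=np.load("side0.npz")["im"][225:320,305:400];B=np.load("top0.npz")["im"][180:220,325:395];C=np.load("side0.npz")["im"][155:215,170:230]
o=np.zeros((570,790,3),np.uint8);a=cv2.resize(A,(420,420),interpolation=2);o[:420,:420]=a;b=cv2.resize(B,(350,200));o[:200,430:780]=b;o[205:555,430:780]=cv2.resize(C,(350,350),interpolation=2);cv2.imwrite("pics/crop0.png",o[...,::-1])
E
python3 m1.py
```

```text
side orange 89 px 344.7 244.4 med [ 0.547 -0.269  0.159] lo [ 0.538 -0.277  0.157] hi [ 0.559 -0.255  0.161]
   top rect [ 549.3 -266.2] [21.1 21.7] 73.5 89
side blue 207 px 253.9 232.4 med [ 0.553 -0.015  0.02 ] lo [ 0.537 -0.032  0.018] hi [0.585 0.015 0.026]
   top rect [561.  -7.] [48.2 48.2] 10.6 84
side bamboo 3 px 200.7 175.0 med [0.583 0.243 0.063] lo [0.569 0.234 0.056] hi [0.586 0.244 0.064]
   normal [ 0.144 -0.757  0.637] tilt 50.4 az -79.3
side dark 1585 px 337.1 290.6 med [ 0.528 -0.28   0.058] lo [ 0.52  -0.295  0.004] hi [ 0.57  -0.237  0.086]
   top rect [ 550.1 -265.1] [56.5 55.2] 81.0 443
side pink 25 px 199.8 175.9 med [0.576 0.24  0.059] lo [0.569 0.232 0.055] hi [0.584 0.249 0.063]
table z -2.7397822024211038e-05
top orange 2 px 353.5 196.0 med [ 0.546 -0.254  0.159] lo [ 0.543 -0.258  0.157] hi [ 0.549 -0.251  0.16 ]
   top rect [ 545.8 -254.5] [9.9 0. ] -127.2 2
top blue 230 px 260.8 208.5 med [ 0.559 -0.002  0.02 ] lo [ 0.539 -0.029  0.016] hi [0.592 0.022 0.028]
   top rect [566.   -1.8] [52.5 47.8] 11.9 60
top bamboo 664 px 184.9 212.9 med [0.568 0.225 0.055] lo [0.532 0.188 0.041] hi [0.606 0.265 0.069]
   normal [-0.338 -0.004  0.941] tilt 19.8 az -179.3
top dark 284 px 346.2 201.5 med [ 0.54  -0.251  0.084] lo [ 0.523 -0.288  0.007] hi [ 0.581 -0.233  0.09 ]
   top rect [ 553.  -262.7] [57.  55.1] 79.9 136
top pink 25 px 179.4 209.8 med [0.58  0.241 0.059] lo [0.572 0.232 0.055] hi [0.588 0.249 0.065]
table z 0.0002501517703257239
```

View pics/crop0.png

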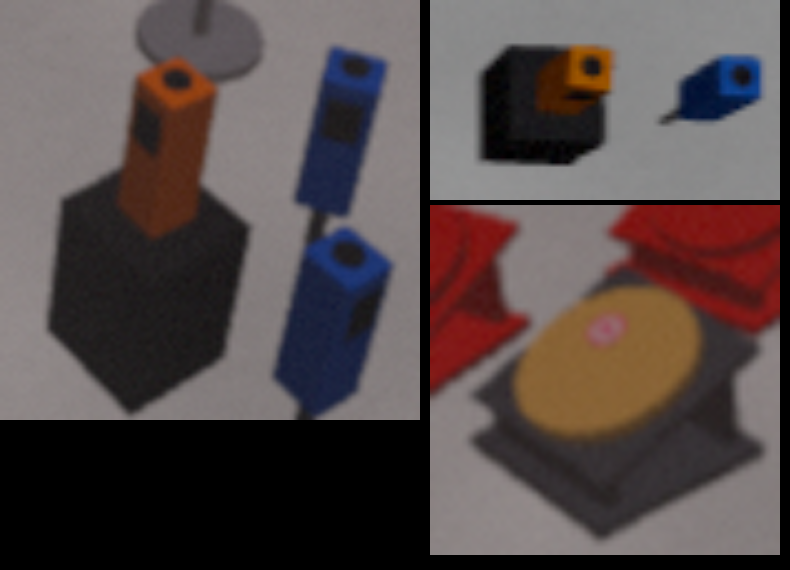

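The crop confirms the choice: orange handle, black screen, standing in the black block; the two others are blue. The pink ring sits on the bamboo disc of the dark rest. The moves can't tilt the tool, so after the vial I'll pivot the probe 20° in the pads by using the stand's hole. First I go above the stand.

send_rows:
  rows: "-0.95 -0.58 -0.17 0;-0.95 -0.58 -0.17 0;-0.95 -0.58 -0.17 0;-0.95 -0.58 -0.17 0;-0.95 -0.58 -0.17 0;-0.95 -0.58 -0.17 0;-0.95 -0.58 -0.17 0;-0.95 -0.58 -0.17 0;-0.95 -0.58 -0.17 0;-0.95 -0.58 -0.17 0"
  jaw: -1

```text
clock: 0.93
tool_pos: [0.4088, 0.3427, 0.2898]
eef_rot: [0.154, 0.988, -0.001, 0.001]
contact_force: [-0.8, -0.1, 0.2]
opening: 1.0
finger_force: 0.0
```

send_rows:
  rows: "-0.53 -0.9 0 0;-0.53 -0.9 0 0;-0.53 -0.9 0 0;-0.53 -0.9 0 0;-0.53 -0.9 0 0;-0.53 -0.9 0 0;-0.53 -0.9 0 0;-0.53 -0.9 0 0;-0.53 -0.9 0 0"

```text
clock: 1.68
tool_pos: [0.4781, 0.0367, 0.2891]
eef_rot: [0.154, 0.988, -0.001, -0.0]
contact_force: [0.1, -0.6, -0.0]
opening: 1.004
finger_force: 0.0
```

send_rows:
  rows: "-0.53 -0.9 0 0;-0.53 -0.9 0 0;-0.53 -0.9 0 0;-0.53 -0.9 0 0;-0.53 -0.9 0 0;-0.53 -0.9 0 0;-0.53 -0.9 0 0;-0.53 -0.9 0 0;-0.53 -0.9 0 0;-0.53 -0.9 0 0"

```text
clock: 2.52
tool_pos: [0.5502, -0.2622, 0.2888]
eef_rot: [0.15, 0.989, 0.001, -0.0]
contact_force: [0.1, 0.5, -0.5]
opening: 0.997
finger_force: 0.0
```

```bash
cat >> h.py <<'E'
def ypr():
    s=sensors.get_state();r=R.from_quat(s["eef_rot"]).as_matrix();return np.array(s["tool_pos"]),r
def rowto(d,yawd=0):
    p,r=ypr();t=r.T@np.array(d);return np.round(t/.3,4),round(-yawd/360,4) # yawd: ccw world deg of tool y
E
python3 - <<'E'
from h import *
from m1 import masks
c=cam("wrist");im,D=eyes.snapshot("wrist");np.savez("w1.npz",im=im,D=D);cv2.imwrite("pics/w1.png",im[...,::-1])
p,r=ypr();print(p,np.degrees(np.arctan2(r[1,1],r[0,1])),np.round(c[3],3).tolist())
E
```

```text
side orange 89 px 344.7 244.4 med [ 0.547 -0.269  0.159] lo [ 0.538 -0.277  0.157] hi [ 0.559 -0.255  0.161]
   top rect [ 549.3 -266.2] [21.1 21.7] 73.5 89
side blue 207 px 253.9 232.4 med [ 0.553 -0.015  0.02 ] lo [ 0.537 -0.032  0.018] hi [0.585 0.015 0.026]
   top rect [561.  -7.] [48.2 48.2] 10.6 84
side bamboo 3 px 200.7 175.0 med [0.583 0.243 0.063] lo [0.569 0.234 0.056] hi [0.586 0.244 0.064]
   normal [ 0.144 -0.757  0.637] tilt 50.4 az -79.3
side dark 1585 px 337.1 290.6 med [ 0.528 -0.28   0.058] lo [ 0.52  -0.295  0.004] hi [ 0.57  -0.237  0.086]
   top rect [ 550.1 -265.1] [56.5 55.2] 81.0 443
side pink 25 px 199.8 175.9 med [0.576 0.24  0.059] lo [0.569 0.232 0.055] hi [0.584 0.249 0.063]
table z -2.7397822024211038e-05
top orange 2 px 353.5 196.0 med [ 0.546 -0.254  0.159] lo [ 0.543 -0.258  0.157] hi [ 0.549 -0.251  0.16 ]
   top rect [ 545.8 -254.5] [9.9 0. ] -127.2 2
top blue 230 px 260.8 208.5 med [ 0.559 -0.002  0.02 ] lo [ 0.539 -0.029  0.016] hi [0.592 0.022 0.028]
   top rect [566.   -1.8] [52.5 47.8] 11.9 60
top bamboo 664 px 184.9 212.9 med [0.568 0.225 0.055] lo [0.532 0.188 0.041] hi [0.606 0.265 0.069]
   normal [-0.338 -0.004  0.941] tilt 19.8 az -179.3
top dark 284 px 346.2 201.5 med [ 0.54  -0.251  0.084] lo [ 0.523 -0.288  0.007] hi [ 0.581 -0.233  0.09 ]
   top rect [ 553.  -262.7] [57.  55.1] 79.9 136
top pink 25 px 179.4 209.8 med [0.58  0.241 0.059] lo [0.572 0.232 0.055] hi [0.588 0.249 0.065]
table z 0.0002501517703257239
[ 0.55021031 -0.26063123  0.28905318] 72.91451300167438 [[0.296, 0.917, 0.268, 0.481], [0.955, -0.285, -0.081, -0.241], [0.002, 0.28, -0.96, 0.434], [0.0, 0.0, 0.0, 1.0]]
```

View pics/w1.png

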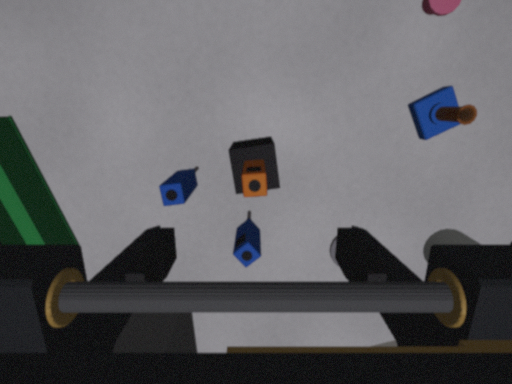

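Wrist view: orange probe top at (255,184) on the black stand (254,165), vial lip at (467,115), blue look-alikes at (172,193) and (247,254). Measuring the probe top and vial mouth with rays on their known heights.

```bash
cat > m2.py <<'E'
from h import *
d=np.load("w1.npz");im,D=d["im"],d["D"];c=cam("wrist");P=cloud(c,D)
def face(c,P,zlo,zhi,box,z,sel=None):
    a,b,e,f=box;q=np.zeros(P.shape[:2],bool);q[b:f,a:e]=True;q&=(P[...,2]>zlo)&(P[...,2]<zhi)
    if sel is not None:q&=sel
    v,u=np.nonzero(q);pl=np.array([onplane(c,x,y,z)[:2] for x,y in zip(u,v)])*1000
    r=cv2.minAreaRect(pl.astype(np.float32));return len(u),np.round([u.mean(),v.mean()],1),"mean",pl.mean(0).round(1),"rect",np.round(r[0],1),np.round(r[1],1),round(r[2],1)
print("probe top",face(c,P,.152,.17,(235,165,275,205),.16))
print("stand top",face(c,P,.078,.092,(220,130,290,205),.085))
print("vial mouth w",face(c,P,.068,.085,(440,90,490,130),.075))
print("vial foot w",face(c,P,.015,.025,(400,80,470,145),.02))
for n,b in(("top",(248,195,275,220)),("side",(240,200,268,235))):
    d=np.load(n+"0.npz");c2=cam(n);P2=cloud(c2,d["D"]);print("vial mouth",n,face(c2,P2,.068,.085,b,.075)," foot",face(c2,P2,.015,.025,(235,195,275,246),.02))
E
python3 m2.py
```

```text
probe top (600, array([253.8, 183.6]), 'mean', array([ 549.7, -261.9]), 'rect', array([ 549.8, -261.9]), array([23.7, 24.9]), 76.8)
stand top (1377, array([254.2, 163.5]), 'mean', array([ 544.8, -260.1]), 'rect', array([ 550.4, -262.1]), array([55.9, 56.7]), 81.3)
vial mouth w (279, array([466.2, 114.2]), 'mean', array([564. ,  -1.6]), 'rect', array([564. ,  -2.1]), array([23.8, 23.4]), 32.7)
vial foot w (1225, array([433.7, 111.9]), 'mean', array([560.7,  -7.5]), 'rect', array([563.2,  -3.4]), array([56. , 57.3]), 9.4)
vial mouth top (33, array([260.5, 204. ]), 'mean', array([567.1,  -2. ]), 'rect', array([567.1,  -1.9]), array([20.7, 18. ]), 83.6)  foot (241, array([260.1, 208. ]), 'mean', array([564.5,  -1.2]), 'rect', array([566.3,  -1.8]), array([55.9, 55.5]), 10.0)
vial mouth side (58, array([253.8, 212.3]), 'mean', array([563.5,  -5.7]), 'rect', array([562.4,  -5.8]), array([27.1, 21.3]), 48.2)  foot (281, array([254.5, 232.2]), 'mean', array([558.8, -11.5]), 'rect', array([562.5,  -7.1]), array([59.1, 59. ]), 9.2)
```

send_rows:
  rows: "0 -0.005 0.1 -0.014;0 -0.005 0.23 -0.014;0 -0.005 0.36 -0.014;0 -0.005 0.46 -0.014;0 -0.005 0.55 -0.014;0 -0.005 0.6 -0.014;0 -0.005 0.603 -0.014;0 -0.005 0.603 -0.014;0 -0.005 0.603 -0.014"

```text
clock: 3.32
tool_pos: [0.5502, -0.2638, 0.1101]
eef_rot: [0.105, 0.994, 0.0, 0.001]
contact_force: [-0.0, -0.9, 0.1]
opening: 1.0
finger_force: 0.0
```

send_rows:
  rows: "0 0 0 0;0 0 0 0;0 0 0 0;0 0 0 0;0 0 0 0;0 0 0 0;0 0 0 0;0 0 0 0;0 0 0 0;0 0 0 0"
  jaw: 1
  force: 25

```text
clock: 4.15
tool_pos: [0.5489, -0.2655, 0.1087]
eef_rot: [0.107, 0.994, 0.0, -0.0]
contact_force: [0.0, -0.7, -1.4]
opening: 0.271
finger_force: 24.9
```

send_rows:
  rows: "0 0 -0.08 0;0 0 -0.18 0;0 0 -0.28 0;0 0 -0.38 0;0 0 -0.4 0;0 0 -0.4 0;0 0 -0.4 0"

```text
clock: 4.73
tool_pos: [0.5482, -0.2655, 0.228]
eef_rot: [0.107, 0.994, 0.0, -0.001]
contact_force: [-1.1, 0.4, -2.4]
opening: 0.27
finger_force: 25.0
```

Run:
```python
from h import *
p,r=ypr();print(p,rowto(np.array([.564,-.003,p[2]])-p))
im,D=eyes.snapshot("wrist");im2,D2=eyes.snapshot("side")
o=np.zeros((400,790,3),np.uint8);o[:,:533-143]=cv2.resize(im,(533,400))[:,70:460];o[:,395:790]=cv2.resize(im2[180:320,280:418],(395,400));cv2.imwrite("pics/g1.png",o[...,::-1])
```

```text
[ 0.54819847 -0.26547534  0.22802941] (array([1.342e-01, 8.662e-01, 3.000e-04]), 0.0)
```

View pics/g1.png

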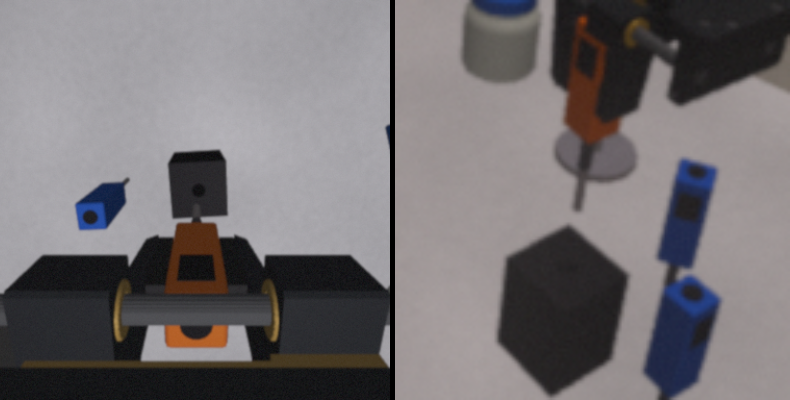

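Held well; from the wrist the tip is visible at about (255,199). Side view shows it hanging vertically, clear of the stand.

send_rows:
  rows: "0.02 0.1 0 0;0.035 0.22 0 0;0.055 0.35 0 0;0.075 0.48 0 0;0.095 0.6 0 0;0.11 0.72 0 0;0.125 0.82 0 0;0.134 0.866 0 0;0.134 0.866 0.05 0;0.134 0.866 0.12 0"

```text
clock: 5.67
tool_pos: [0.5652, -0.001, 0.1923]
eef_rot: [0.105, 0.994, 0.001, 0.001]
contact_force: [0.5, -1.2, -1.1]
opening: 0.271
finger_force: 25.0
```

send_rows:
  rows: "0 0 0.01 0;0 0 0.01 0;0 0 0.01 0"

```text
clock: 5.92
tool_pos: [0.5644, -0.0035, 0.1893]
eef_rot: [0.107, 0.994, -0.0, -0.001]
contact_force: [-0.1, -0.1, 0.5]
opening: 0.27
finger_force: 25.0
```

Run:
```python
from h import *
from m2 import face
c=cam("wrist");im,D=eyes.snapshot("wrist");np.savez("w2.npz",im=im,D=D);P=cloud(c,D)
p,r=ypr();tip=p-[0,0,.0887];print(p,"tip pred px",proj(c,tip),"vial pred px",proj(c,[.564,-.003,.075]))
u,v=map(int,proj(c,tip));a,b=u-60,v-75
cv2.imwrite("pics/w2.png",cv2.resize(im[b:b+120,a:a+120],(600,600),interpolation=cv2.INTER_CUBIC)[...,::-1]);print(a,b)
```

```text
Traceback (most recent call last):
  File "m2.py", line 8, in <module>
    print("probe top",face(c,P,.152,.17,(235,165,275,205),.16))
                      ~~~~^^^^^^^^^^^^^^^^^^^^^^^^^^^^^^^^^^^^
  File "m2.py", line 7, in face
    r=cv2.minAreaRect(pl.astype(np.float32));return len(u),np.round([u.mean(),v.mean()],1),"mean",pl.mean(0).round(1),"rect",np.round(r[0],1),np.round(r[1],1),round(r[2],1)
cv2.error: OpenCV(4.12.0) /io/opencv/modules/imgproc/src/convhull.cpp:143: error: (-215:Assertion failed) total >= 0 && (depth == CV_32F || depth == CV_32S) in function 'convexHull'
```

```bash
sed -i '/^d=np.load("w1/,$!b' m2.py
python3 - <<'E'
s=open('m2.py').read();i=s.index('def face');j=s.index('print("probe')
open('h.py','a').write(s[i:j])
E
python3 - <<'E'
from h import *
c=cam("wrist");im,D=eyes.snapshot("wrist");np.savez("w2.npz",im=im,D=D)
p,r=ypr();tip=p-[0,0,.0887];print(p,"tip pred px",proj(c,tip),"vial pred px",proj(c,[.564,-.003,.075]))
u,v=map(int,proj(c,tip));a,b=u-60,v-75
cv2.imwrite("pics/w2.png",cv2.resize(im[b:b+120,a:a+120],(600,600),interpolation=cv2.INTER_CUBIC)[...,::-1]);print(a,b)
E
```

```text
[ 0.56491061 -0.00349528  0.18999148] tip pred px (np.float64(255.72337718347285), np.float64(196.9465330688461)) vial pred px (np.float64(256.0231330112387), np.float64(187.38071498355274))
195 121
```

View pics/w2.png

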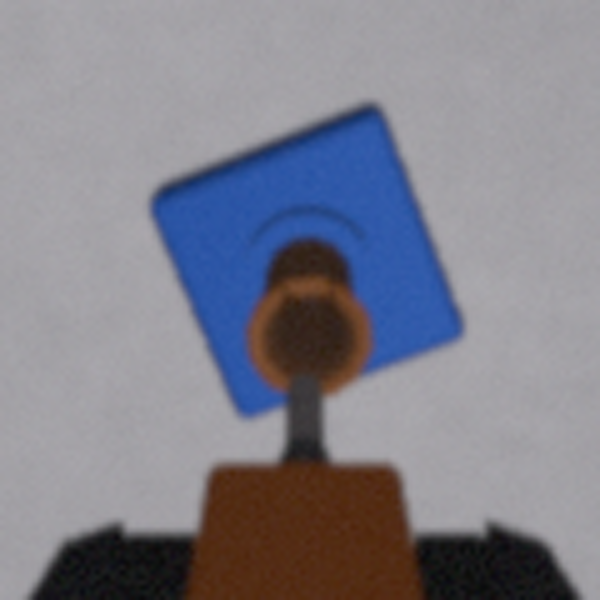

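Tip at (256.0,197.1) as predicted, mouth centre at (256.9,188.4): within 1 mm of the tip's axis, well inside the clearance. Going in.

send_rows:
  rows: "0 0.002 0.04 0;0 0.002 0.08 0;0 0.002 0.11 0;0 0.002 0.14 0;0 0.002 0.17 0;0 0.002 0.2 0;0 0.002 0.22 0;0 0.002 0.235 0;0 0.002 0.245 0;0 0.002 0.245 0"

```text
clock: 6.8
tool_pos: [0.5645, -0.0026, 0.1157]
eef_rot: [0.107, 0.994, -0.0, -0.001]
contact_force: [-0.3, -0.4, -0.6]
opening: 0.268
finger_force: 25.0
```

send_rows:
  rows: "0 0 0 0;0 0 0.004 0;0 0 0.008 0;0 0 0.008 0;0 0 0.008 0"

```text
clock: 7.22
tool_pos: [0.5645, -0.0026, 0.1139]
eef_rot: [0.107, 0.994, -0.0, -0.0]
contact_force: [-1.8, -0.0, -0.9]
opening: 0.272
finger_force: 25.0
```

send_rows:
  rows: "0 0 0.003 0;0 0 0.006 0;0 0 0.006 0;0 0 0.006 0;0 0 0.006 0"

```text
clock: 7.63
tool_pos: [0.5646, -0.0026, 0.1121]
eef_rot: [0.107, 0.994, -0.0, -0.0]
contact_force: [-3.7, -0.4, 0.5]
opening: 0.271
finger_force: 25.0
```

send_rows:
  rows: "0 0 0.003 0;0 0 0.005 0;0 0 0.005 0;0 0 0.005 0"

```text
clock: 7.97
tool_pos: [0.5646, -0.0026, 0.1105]
eef_rot: [0.107, 0.994, -0.0, -0.0]
contact_force: [-3.8, 0.4, 1.8]
opening: 0.268
finger_force: 25.0
```

Run:
```python
from h import *
f=[]
for i in range(5):
    eyes.snapshot("side");s=sensors.get_state();f.append(np.r_[s["contact_force"],s["tool_pos"][2]])
print(np.mean(f,0))
```

```text
[-3.45474299  0.33526875  2.19601531  0.11054616]
```

send_rows:
  rows: "0.003 0 0 0;0.006 0 0 0;0.006 0 0 0;0.006 0 0 0"

```text
clock: 8.55
tool_pos: [0.5642, -0.0025, 0.1109]
eef_rot: [0.107, 0.994, 0.0, 0.001]
contact_force: [-0.4, -1.3, 1.0]
opening: 0.271
finger_force: 25.0
```

```bash
cat > f.py <<'E'
from h import *
f=[]
for i in range(4):
    eyes.snapshot("side");s=sensors.get_state();f.append(np.r_[s["contact_force"],s["moment"],s["tool_pos"]])
print(np.mean(f,0).round(4))
E
python3 f.py
```

```text
[ 0.2005 -0.866   1.3022 -0.3303 -0.0793  0.0016  0.5641 -0.0024  0.1109]
```

send_rows:
  rows: "0 0 0.003 0;0 0 0.004 0;0 0 0.004 0;0 0 0.004 0"

```text
clock: 9.08
tool_pos: [0.5636, -0.002, 0.1095]
eef_rot: [0.107, 0.994, 0.0, 0.001]
contact_force: [1.9, 0.1, 1.4]
opening: 0.271
finger_force: 25.0
```

send_rows:
  rows: "0 0 -0.02 0;0 0 -0.05 0;0 0 -0.09 0;0 0 -0.13 0;0 0 -0.18 0;0 0 -0.24 0;0 0 -0.31 0;0 0 -0.35 0;0 0 -0.35 0;0 0 -0.35 0"

```text
clock: 9.92
tool_pos: [0.5627, -0.002, 0.2149]
eef_rot: [0.107, 0.994, 0.0, 0.0]
contact_force: [0.6, 0.0, -1.3]
opening: 0.273
finger_force: 25.0
```

```bash
python3 f.py
python3 - <<'E'
from h import *
p,r=ypr();print(p,np.degrees(np.arctan2(r[1,1],r[0,1])))
c=cam("wrist");im,D=eyes.snapshot("wrist");np.savez("w3.npz",im=im,D=D);print(proj(c,p-[0,0,.0887]))
print(im[150:215,256].tolist()[::5]); print(rowto(np.array([.549,-.264,p[2]])-p))
# refine coaster from top image
d=np.load("top0.npz");ct=cam("top");P=cloud(ct,d["D"])
h=cv2.cvtColor(d["im"],cv2.COLOR_RGB2HSV).astype(int);H,S,V=h[...,0],h[...,1],h[...,2]
m=np.zeros(H.shape,bool);m[190:238,160:212]=1;m&=(S>70)&(V>110);v,u=np.nonzero(m);e=cv2.fitEllipse(max(cv2.findContours(m.astype(np.uint8),0,2)[0],key=len));print("ell",e)
E
```

```text
[-0.0669 -0.0462 -0.9785 -0.0128 -0.0124  0.0169  0.5621 -0.0022  0.2136]
[ 0.56212137 -0.00224241  0.2133296 ] 77.75917902539824
(np.float64(255.57628624747494), np.float64(196.21115273212254))
[[43, 86, 165], [48, 91, 171], [39, 74, 143], [50, 83, 157], [50, 39, 31], [111, 70, 42], [51, 35, 30], [53, 34, 28], [66, 47, 34], [97, 69, 56], [65, 59, 63], [63, 57, 60], [29, 29, 33]]
(array([-1.423e-01, -8.620e-01,  1.000e-04]), 0.0)
ell ((184.72239685058594, 212.74241638183594), (29.720394134521484, 30.760616302490234), 98.0786361694336)
```

Vial check done (spring gave about 3–4 mm, force back to the probe's weight). Now back over the stand, turning the tool y square to the slope direction.

send_rows:
  rows: "-0.015 -0.09 0 -0.012;-0.035 -0.21 0 -0.024;-0.057 -0.34 0 -0.036;-0.078 -0.46 0 -0.036;-0.1 -0.59 0 -0.036;-0.12 -0.71 0 -0.036;-0.137 -0.81 0 -0.036;-0.145 -0.85 0 -0.036;-0.145 -0.858 0 -0.036;-0.145 -0.858 0 -0.036"

```text
clock: 11.0
tool_pos: [0.5507, -0.2624, 0.2137]
eef_rot: [-0.006, 1.0, 0.001, -0.0]
contact_force: [0.0, -0.1, -1.7]
opening: 0.277
finger_force: 25.0
```

send_rows:
  rows: "0 0 0.04 0;0 0 0.07 0;0 0 0.07 0;0 0 0.07 0;0 0 0.07 0"

```text
clock: 11.42
tool_pos: [0.5514, -0.2617, 0.1936]
eef_rot: [-0.007, 1.0, 0.0, 0.0]
contact_force: [0.5, 0.7, -0.6]
opening: 0.27
finger_force: 25.0
```

Run:
```python
from h import *
p,r=ypr();c=cam("wrist");im,D=eyes.snapshot("wrist");np.savez("w4.npz",im=im,D=D);print(p,np.degrees(np.arctan2(r[1,1],r[0,1])),proj(c,p-[0,0,.0887]),proj(c,[.550,-.263,.085]))
P=cloud(c,D);print("stand",face(c,P,.078,.092,(200,110,310,215),.085))
cv2.imwrite("pics/w4.png",cv2.resize(np.clip(im[140:240,205:305]*2.0,0,255).astype(np.uint8),(600,600),interpolation=cv2.INTER_CUBIC)[...,::-1])
```

```text
[ 0.55141441 -0.26171938  0.19358754] 90.81159635080694 (np.float64(255.35769234371676), np.float64(195.97591169805239)) (np.float64(253.95087355825268), np.float64(187.89652831097223))
stand (3251, array([252.3, 184.1]), 'mean', array([ 546.7, -264.6]), 'rect', array([ 550.2, -263.9]), array([55.8, 56.9]), 81.2)
```

View pics/w4.png

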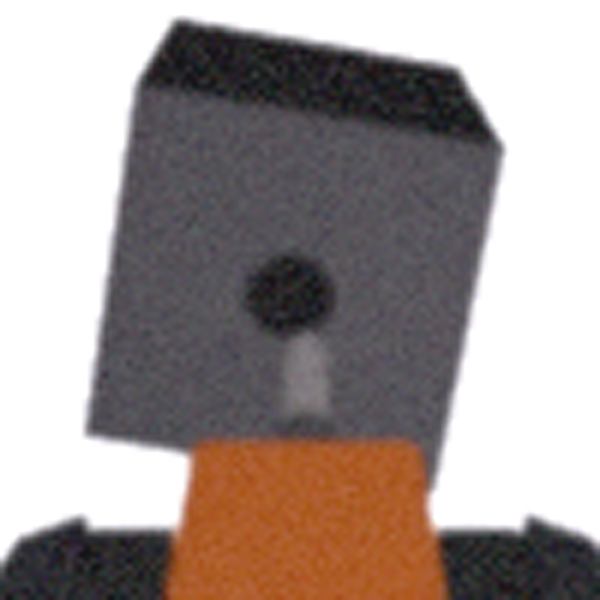

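Hole at (253.2,188.8), tip at (255.8,196.7): tip about 2 mm too far in y. Correct, lower 12 mm into the hole, then swing the gripper towards -x with a lighter grip.

send_rows:
  rows: "0.002 -0.0065 0 0;0.002 -0.0065 0.02 0;0.002 -0.0065 0.05 0;0.002 -0.0065 0.08 0;0.002 -0.0065 0.1 0;0.002 -0.0065 0.106 0;0.002 -0.0065 0.106 0;0.002 -0.0065 0.106 0"
  force: 10

```text
clock: 12.13
tool_pos: [0.5504, -0.2649, 0.1614]
eef_rot: [-0.006, 1.0, 0.0, -0.0]
contact_force: [0.9, -0.1, -0.8]
opening: 0.271
finger_force: 10.0
```

send_rows:
  rows: "0.015 0 0 0;0.03 0 0.001 0;0.045 0 0.002 0;0.06 0 0.003 0;0.075 0 0.005 0;0.09 0 0.007 0;0.105 0 0.01 0;0.115 0 0.012 0;0.121 0 0.013 0;0.121 0 0.013 0"

```text
clock: 12.97
tool_pos: [0.5135, -0.2654, 0.1575]
eef_rot: [-0.006, 1.0, 0.0, -0.0]
contact_force: [0.2, 0.9, -0.1]
opening: 0.271
finger_force: 10.0
```

```bash
python3 f.py
```

```text
[ 0.7157  0.6002 -0.6676  0.1507 -0.1994  0.0014  0.5136 -0.2654  0.1575]
```

send_rows:
  rows: "0 0 0 0;0 0 0 0;0.011 0 -0.03 0;0.023 0 -0.063 0;0.046 0 -0.125 0;0.06 0 -0.2 0;0.06 0 -0.3 0;0.06 0 -0.34 0;0.06 0 -0.34 0;0.06 0 -0.34 0"
  force: 25

```text
clock: 14.0
tool_pos: [0.4955, -0.266, 0.2606]
eef_rot: [-0.006, 1.0, -0.0, 0.0]
contact_force: [0.0, 0.4, -1.3]
opening: 0.271
finger_force: 25.0
```

```bash
cat > tip.py <<'E'
from h import *
p,r=ypr();c=cam("wrist");im,D=eyes.snapshot("wrist");np.savez("wt.npz",im=im,D=D)
g=p+[0,0,.019]
for t in(0,16,18,20,22,24):
    n=np.cos(np.radians(t))*np.array([0,0,1])+np.sin(np.radians(t))*r[:,0];print(t,np.round(proj(c,g-.1077*n),1),np.round(proj(c,g-.042*n),1))
u,v=map(int,proj(c,g-.1077*n));a,b=220,100
cv2.imwrite("pics/tip%d.png"%int(sensors.get_state()["clock"]*10),cv2.resize(im[b:b+110,a:a+80],(400,550),interpolation=cv2.INTER_CUBIC)[...,::-1]);print(p,a,b)
print([[int(x) for x in im[v,250:264].mean(1)] for v in range(130,200,4)])
# rod/handle axis from side camera
cs=cam("side");im2,D2=eyes.snapshot("side");np.savez("st.npz",im=im2,D=D2)
E
python3 tip.py; ls pics
```

```text
0 [255.5 195.9] [255.4 227.3]
16 [255.5 230.6] [255.4 245.4]
18 [255.5 235. ] [255.4 247.8]
20 [255.5 239.4] [255.4 250.1]
22 [255.5 243.9] [255.4 252.5]
24 [255.5 248.4] [255.4 254.9]
[ 0.49552296 -0.26595977  0.26057273] 220 100
[[164, 164, 162, 163, 165, 167, 165, 168, 167, 165, 165, 164, 165, 166], [164, 165, 163, 164, 163, 163, 166, 165, 167, 164, 164, 167, 165, 167], [168, 167, 168, 167, 168, 165, 166, 168, 165, 166, 167, 164, 166, 167], [166, 165, 167, 165, 166, 166, 164, 169, 167, 169, 168, 168, 168, 165], [164, 166, 165, 165, 167, 166, 166, 167, 168, 169, 167, 168, 167, 167], [165, 167, 167, 167, 166, 166, 165, 163, 168, 166, 167, 166, 170, 167], [167, 165, 166, 166, 167, 167, 166, 166, 167, 165, 169, 169, 166, 168], [167, 169, 169, 168, 169, 168, 170, 167, 168, 169, 170, 172, 170, 171], [167, 166, 167, 167, 164, 168, 166, 170, 168, 169, 169, 169, 169, 168], [164, 168, 169, 167, 167, 167, 168, 169, 169, 170, 169, 171, 171, 170], [165, 166, 165, 166, 167, 165, 166, 169, 168, 169, 169, 168, 166, 167], [165, 165, 164, 165, 165, 163, 166, 166, 167, 171, 170, 171, 170, 169], [57, 67, 76, 87, 95, 106, 112, 121, 125, 134, 144, 149, 155, 158], [21, 22, 17, 14, 18, 10, 13, 21, 18, 13, 12, 14, 10, 26], [17, 21, 16, 18, 10, 13, 22, 10, 17, 14, 17, 15, 23, 10], [15, 15, 16, 13, 12, 16, 15, 13, 12, 17, 26, 13, 16, 16], [26, 25, 18, 21, 16, 15, 23, 14, 19, 11, 22, 17, 10, 11], [42, 41, 41, 42, 37, 42, 42, 42, 43, 36, 39, 39, 41, 39]]
crop0.png
g1.png
side0.png
tip140.png
top0.png
w1.png
w2.png
w4.png
```

The tip is hidden behind the handle from the wrist, so I use the depth of the handle's faces instead.

```bash
cat > tilt.py <<'E'
from h import *
p,r=ypr()
def planes(n,f,box=None):
    d=np.load(f);c=cam(n);P=cloud(c,d["D"]);h=cv2.cvtColor(d["im"],cv2.COLOR_RGB2HSV).astype(int)
    m=(h[...,0]>=3)&(h[...,0]<16)&(h[...,1]>130)&(d["D"]>0)&(np.linalg.norm(P-p,axis=-1)<.1)
    q=P[m];L=(q-p-[0,0,.019])@r  # tool frame, origin grasp
    print(n,len(q),"range tool",np.percentile(L,[2,98],axis=0).round(3).tolist())
    return L,q
L,q=planes("wrist","wt.npz")
rng=np.random.default_rng(0);from scipy.spatial import KDTree
def ransac(L,k=300):
    best=None
    for _ in range(k):
        a=L[rng.choice(len(L),3,False)];n=np.cross(a[1]-a[0],a[2]-a[0])
        if np.linalg.norm(n)<1e-9:continue
        n/=np.linalg.norm(n);i=abs((L-a[0])@n)<.0015
        if best is None or i.sum()>best.sum():best=i
    X=L[best];n=np.linalg.svd(X-X.mean(0))[2][2];return best,n,X.mean(0)
for nm,f in(("wrist","wt.npz"),("side","st.npz")):
    L,q=planes(nm,f)
    for _ in range(2):
        if len(L)<40:break
        i,n,m=ransac(L);print(nm,i.sum(),"n",n.round(3),"at",m.round(3),"pitch xz deg",np.degrees(np.arctan2(n[2],n[0])).round(1));L=L[~i]
E
python3 tilt.py
```

```text
wrist 2493 range tool [[-0.004, -0.011, -0.034], [0.018, 0.011, 0.03]]
wrist 2493 range tool [[-0.004, -0.011, -0.034], [0.018, 0.011, 0.03]]
wrist 1628 n [ 0.316 -0.    -0.949] at [ 0.01  -0.    -0.029] pitch xz deg -71.6
wrist 781 n [-0.951  0.003 -0.308] at [ 0.01  -0.    -0.004] pitch xz deg -162.1
side 394 range tool [[-0.006, -0.013, -0.038], [0.017, 0.016, 0.038]]
side 264 n [ 0.95  -0.016  0.313] at [ 0.007 -0.002  0.003] pitch xz deg 18.2
side 80 n [ 0.334 -0.046 -0.942] at [ 0.009  0.001 -0.03 ] pitch xz deg -70.5
```

```bash
cat >> tilt.py <<'E'
print("---")
for f in("w2.npz","w4.npz","wt.npz"):
    L,q=planes("wrist",f)
    for _ in range(2):
        i,n,m=ransac(L);n*=np.sign(n@[1,0,-.3]);print(f,i.sum(),"n",n.round(3),"tilt",np.degrees(np.arctan2(n[0],-n[2])).round(1),"dist",(m@n).round(4));L=L[~i]
E
python3 tilt.py | sed -n '/---/,$p'
```

```text
---
wrist 3483 range tool [[-0.012, -0.011, -0.033], [0.011, 0.011, 0.036]]
w2.npz 2476 n [ 1.    -0.001 -0.002] tilt 89.9 dist 0.0097
w2.npz 891 n [-0.039  0.004 -0.999] tilt -2.2 dist 0.0319
wrist 3497 range tool [[-0.012, -0.011, -0.033], [0.011, 0.011, 0.038]]
w4.npz 2509 n [ 1.     0.001 -0.002] tilt 89.9 dist 0.0097
w4.npz 882 n [-0.051 -0.006 -0.999] tilt -2.9 dist 0.0319
wrist 2493 range tool [[-0.004, -0.011, -0.034], [0.018, 0.011, 0.03]]
wt.npz 1645 n [ 0.322  0.009 -0.947] tilt 18.8 dist 0.0308
wt.npz 750 n [ 0.951 -0.005  0.308] tilt 107.9 dist 0.0084
```

Tilt is 18.0° (front-face normal 107.9° vs 89.9° when vertical); 2° short. I go back into the hole the same way and add about 3.8 mm.

send_rows:
  rows: "0 0 0.08 0;-0.002 0 0.17 0;-0.014 0 0.215 0;-0.025 0 0.245 0;-0.037 0 0.277 0;-0.049 0 0.31 0;-0.06 0 0.34 0;-0.06 0 0.34 0;-0.06 0 0.34 0"

```text
clock: 14.85
tool_pos: [0.5142, -0.2652, 0.1574]
eef_rot: [-0.006, 1.0, 0.0, -0.0]
contact_force: [0.3, 0.1, -1.2]
opening: 0.273
finger_force: 25.0
```

send_rows:
  rows: "0 0 0 0;0.004 0 0.001 0;0.008 0 0.003 0;0.013 0 0.004 0;0.013 0 0.004 0;0.013 0 0.004 0"
  force: 10

```text
clock: 15.35
tool_pos: [0.5108, -0.2656, 0.157]
eef_rot: [-0.006, 1.0, -0.0, 0.001]
contact_force: [1.5, 0.0, 0.3]
opening: 0.271
finger_force: 10.0
```

send_rows:
  rows: "0 0 0 0;0 0 0 0;0.011 0 -0.03 0;0.023 0 -0.063 0;0.046 0 -0.125 0;0.046 0 -0.2 0;0.046 0 -0.3 0;0.046 0 -0.34 0;0.046 0 -0.34 0;0.046 0 -0.34 0"
  force: 25

```text
clock: 16.18
tool_pos: [0.495, -0.2658, 0.2589]
eef_rot: [-0.006, 1.0, -0.0, -0.001]
contact_force: [-1.1, -0.0, -1.6]
opening: 0.271
finger_force: 25.0
```

```bash
python3 tip.py |sed -n 7p; python3 tilt.py | grep -E "side|wt"
```

```text
[ 0.4950003  -0.26584665  0.25891311] 220 100
side 380 range tool [[-0.006, -0.013, -0.035], [0.018, 0.015, 0.038]]
side 244 n [ 0.942 -0.023  0.334] at [ 0.007 -0.002  0.003] pitch xz deg 19.5
side 89 n [-0.351 -0.008  0.936] at [ 0.01   0.001 -0.03 ] pitch xz deg 110.6
wt.npz 1634 n [ 0.342  0.006 -0.94 ] tilt 20.0 dist 0.0307
wt.npz 649 n [ 0.947 -0.003  0.322] tilt 108.8 dist 0.0082
```

send_rows:
  rows: "-0.01 0.1 0 0;-0.02 0.22 0 0;-0.03 0.35 0 0;-0.04 0.48 0 0;-0.05 0.61 0 0;-0.057 0.74 0 0;-0.065 0.843 0 0;-0.065 0.843 0 0"

```text
clock: 16.95
tool_pos: [0.512, -0.0037, 0.2576]
eef_rot: [-0.012, 1.0, 0.003, -0.001]
contact_force: [-0.1, 0.1, -0.5]
opening: 0.275
finger_force: 25.0
```

send_rows:
  rows: "-0.01 0.1 0 0;-0.02 0.22 0 0;-0.03 0.35 0 0;-0.04 0.48 0 0;-0.05 0.61 0 0;-0.057 0.74 0 0;-0.065 0.843 0 0;-0.065 0.843 0 0;-0.065 0.843 0 0"

```text
clock: 17.7
tool_pos: [0.5277, 0.2423, 0.2569]
eef_rot: [-0.008, 1.0, -0.0, -0.002]
contact_force: [0.8, -0.7, -1.2]
opening: 0.269
finger_force: 25.0
```

```bash
cat > co.py <<'E'
from h import *
import sys
p,r=ypr();print(p,np.degrees(np.arctan2(r[1,1],r[0,1])).round(2))
for n in("wrist","top","side"):
    c=cam(n);im,D=eyes.snapshot(n);np.savez(f"c_{n}.npz",im=im,D=D);P=cloud(c,D)
    h=cv2.cvtColor(im,cv2.COLOR_RGB2HSV).astype(int);H,S,V=h[...,0],h[...,1],h[...,2]
    near=(np.hypot(P[...,0]-.568,P[...,1]-.225)<.046)&(abs(P[...,2]-.055-.364*(P[...,0]-.568))<.008)
    k=near&(S>60)&(V>60);q=P[k]
    if len(q)>50:
        w=np.linalg.lstsq(np.c_[q[:,:2],np.ones(len(q))],q[:,2],rcond=None)[0];nn=np.array([-w[0],-w[1],1]);nn/=np.linalg.norm(nn)
        print(n,len(q),"normal",nn.round(3),"tilt",np.degrees(np.arccos(nn[2])).round(1),"az",np.degrees(np.arctan2(nn[1],nn[0])).round(1),"z at(.568,.225)",round(w@[.568,.225,1],4))
    pk=near&((H>168)|(H<7));v,u=np.nonzero(pk);
    if len(u)>4:
        pts=P[pk];(e,rad)=cv2.minEnclosingCircle(np.c_[u,v].astype(np.float32));o,d=ray(c,*e);N=np.array([-.342,0,.94]);C=np.array([.568,.225,.055]);x=o+d*((C-o)@N)/(d@N)
        print(n,"pink",len(u),"px",np.round(e,1),round(rad,1),"mean",pts.mean(0).round(4),"ctr",x.round(4))
E
python3 co.py
python3 - <<'E'
import numpy as np,cv2
im=np.load("c_wrist.npz")["im"];cv2.imwrite("pics/cw.png",im[...,::-1])
s=np.load("c_side.npz")["im"];print(im.shape)
o=np.zeros((400,790,3),np.uint8);o[:,:390]=cv2.resize(im,(533,400))[:,70:460];o[:,395:]=cv2.resize(s[110:210,150:250],(395,400),interpolation=2);cv2.imwrite("pics/c1.png",o[...,::-1])
E
```

```text
[0.52769381 0.24227992 0.25690116] 90.96
wrist 4070 normal [-0.341 -0.009  0.94 ] tilt 20.0 az -178.4 z at(.568,.225) 0.0547
wrist pink 165 px [253.5 208.5] 7.9 mean [0.5776 0.2406 0.0587] ctr [0.5776 0.2406 0.0585]
top 104 normal [-0.361  0.003  0.933] tilt 21.1 az 179.5 z at(.568,.225) 0.0544
top pink 26 px [179.5 209.5] 2.9 mean [0.5806 0.2395 0.06  ] ctr [0.5804 0.2403 0.0595]
side 623 normal [-0.35  -0.028  0.936] tilt 20.6 az -175.5 z at(.568,.225) 0.0552
side pink 24 px [200. 176.] 3.2 mean [0.5764 0.2408 0.0592] ctr [0.5772 0.241  0.0584]
(384, 512, 3)
```

View pics/c1.png

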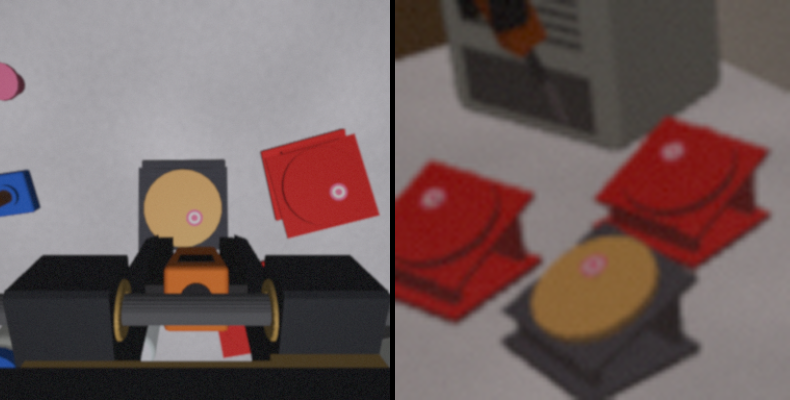

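Wrist view: pink ring at about (253,208), clear of the fingers; side view: rod tip hangs at about (193,140), ring at (200,176). Spot measured at (0.578, 0.241, 0.0587), slope 20.0°, azimuth 181.6°. Approach to about 12 mm off the face.

send_rows:
  rows: "-0.03 -0.009 0.08 -0.0018;-0.03 -0.009 0.16 -0.0018;-0.03 -0.009 0.24 -0.0018;-0.03 -0.009 0.3 -0.0018;-0.03 -0.009 0.33 -0.0018;-0.03 -0.009 0.344 -0.0018;-0.03 -0.009 0.344 -0.0018;-0.03 -0.009 0.344 -0.0018"

```text
clock: 18.52
tool_pos: [0.5388, 0.2378, 0.1561]
eef_rot: [-0.011, 1.0, 0.0, 0.001]
contact_force: [0.2, 0.3, -0.5]
opening: 0.27
finger_force: 25.0
```

```bash
cat > near.py <<'E'
from h import *
s=sensors.get_state();p,r=ypr();print(p,np.degrees(np.arctan2(r[1,1],r[0,1])).round(2))
t=np.radians(19.2);n=np.cos(t)*np.array([0,0,1])+np.sin(t)*r[:,0];tip=p+[0,0,.019]-.1088*n+np.array([.0013,0,0]);print("pred tip",tip.round(4))
o=np.zeros((400,800,3),np.uint8)
for i,k in enumerate(("side","top")):
    c=cam(k);im,D=eyes.snapshot(k);np.savez(f"n_{k}.npz",im=im,D=D);u,v=proj(c,tip);us,vs=proj(c,[.5777,.2406,.0587]);print(k,"tip",round(u,1),round(v,1),"spot",round(us,1),round(vs,1))
    a,b=int(us)-25,int(vs)-35;o[:,400*i:400*i+400]=cv2.resize(im[b:b+50,a:a+50],(400,400),interpolation=cv2.INTER_CUBIC);print("crop",a,b)
cv2.imwrite("pics/near%d.png"%int(s["clock"]*10),np.clip(o*1.5,0,255).astype(np.uint8)[...,::-1])
E
python3 near.py;ls pics|grep near
```

```text
[0.53879304 0.2377712  0.15612423] 91.31
pred tip [0.5759 0.2386 0.0724]
side tip 199.5 172.2 spot 200.2 175.9
crop 175 140
top tip 179.3 210.2 spot 179.5 210.4
crop 154 175
near185.png
```

View pics/near185.png

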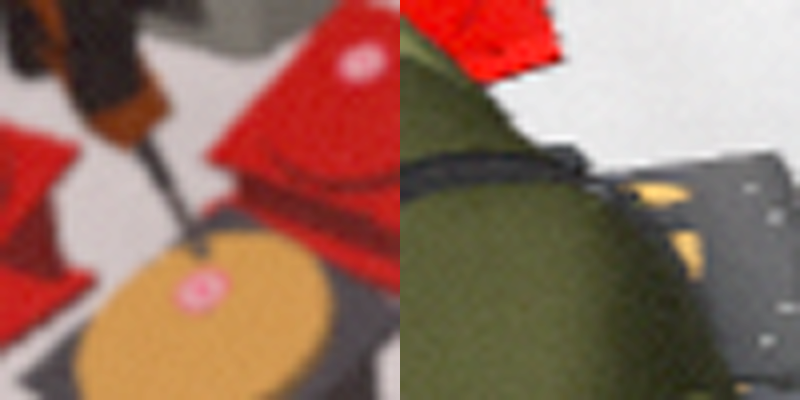

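Side crop: tip at (203,252) → pixel (200.4,171.5), ring centre at (202,290) → (200.3,176.3); rod squarely aimed at the ring. The top view is blocked by the arm. Check the rod's slope against the projected normal.

```bash
cat > rod.py <<'E'
from h import *
d=np.load("n_side.npz");im=d["im"].astype(float);D=d["D"];c=cam("side");P=cloud(c,D)
# rod centre per row: minimum of blue+green darkness, on rows 159..170, tracked around expected line
up=cv2.resize(im,None,fx=8,fy=8,interpolation=cv2.INTER_CUBIC)
pts=[]
for v in np.arange(159,170.1,.5):
    row=up[int(v*8+4)]; u0=175+(148+(v-140-150/8)*8*.553)/8; x=np.arange(int((u0-3)*8),int((u0+3)*8)); g=row[x][:,0] # red channel: rod dark vs grey/red bright
    w=np.clip(np.percentile(g,80)-g,0,None)**2; w[w<.3*w.max()]=0; pts.append(((x*w).sum()/w.sum()/8-.5+1/16,v))
pts=np.array(pts);l=np.polyfit(pts[:,1],pts[:,0],1);print("slope du/dv",l[0].round(3),"u at tip row 171.5",np.polyval(l,171.5).round(2),"res",np.std(pts[:,0]-np.polyval(l,pts[:,1])).round(2))
S=np.array([.5777,.2406,.0587]);a=np.radians(181.6)
for t in(16,18,20,22,24):
    t=np.radians(t);n=np.array([np.sin(t)*np.cos(a),np.sin(t)*np.sin(a),np.cos(t)]);A=np.array(proj(c,S+.015*n));B=np.array(proj(c,S+.045*n));print(np.degrees(t).round(),"slope",((B-A)[0]/(B-A)[1]).round(3),"spot+12mm",np.round(proj(c,S+.012*n),2))
p,r=ypr()
m=np.zeros(D.shape,bool);m[168:173,198:203]=1;print(D[168:176,198:204].round(3))
E
python3 rod.py
```

```text
slope du/dv 0.596 u at tip row 171.5 200.6 res 0.42
16.0 slope 0.46 spot+12mm [198.79 172.82]
18.0 slope 0.511 spot+12mm [198.68 172.91]
20.0 slope 0.566 spot+12mm [198.57 173.01]
22.0 slope 0.625 spot+12mm [198.46 173.1 ]
24.0 slope 0.688 spot+12mm [198.35 173.2 ]
[[0.992 0.994 1.001 1.05  1.048 1.047]
 [1.05  0.999 0.997 1.031 1.031 1.034]
 [1.035 1.001 1.001 1.006 1.028 1.032]
 [1.03  1.028 1.002 1.004 1.023 1.025]
 [1.03  1.025 1.028 1.025 0.    1.023]
 [1.028 1.024 1.023 1.021 1.021 1.017]
 [1.024 1.021 1.02  1.015 1.015 1.016]
 [1.017 1.02  1.015 1.018 1.017 1.012]]
```

Run:
```python
from h import *
c=cam("side");n=np.array([-.342,-.0095,.94])
for u,v in((200.4,171.5),(200.6,171.2)):
  for dep in(1.003,1.006):
    o,d=ray(c,u,v);t=o+d*dep;S=np.array([.5772,.241,.0584]);e=t-S;h=e@n;print(t.round(4),"height",h.round(4),"lateral",(e-h*n).round(4))
```

```text
[0.577  0.2354 0.0757] height 0.0164 lateral [ 0.0054 -0.0055  0.0019]
[0.5784 0.2376 0.0742] height 0.0144 lateral [ 0.0061 -0.0032  0.0022]
[0.5778 0.2354 0.0764] height 0.0168 lateral [ 0.0063 -0.0055  0.0022]
[0.5791 0.2376 0.0748] height 0.0148 lateral [ 0.007  -0.0032  0.0025]
```

Tip is about 5 mm up-slope and 2.5 mm to -y of the aim; correct and come down to about 4 mm off the face.

send_rows:
  rows: "0.005 0.008 0.01 0;0.005 0.008 0.02 0;0.005 0.008 0.034 0;0.005 0.008 0.034 0;0.005 0.008 0.034 0;0.005 0.008 0.034 0"

```text
clock: 19.12
tool_pos: [0.5366, 0.2404, 0.145]
eef_rot: [-0.012, 1.0, -0.0, -0.0]
contact_force: [-1.2, -0.5, -1.2]
opening: 0.271
finger_force: 25.0
```

```bash
python3 near.py
python3 - <<'E'
import numpy as np,cv2,glob
im=np.load("n_side.npz")["im"];D=np.load("n_side.npz")["D"]
cv2.imwrite("pics/last.png",np.clip(cv2.resize(im[150:190,180:220],(600,600),interpolation=cv2.INTER_CUBIC)*1.5,0,255).astype(np.uint8)[...,::-1])
print(D[168:178,197:206].round(3))
E
```

```text
[0.53658938 0.24038335 0.14502252] 91.36
pred tip [0.5737 0.2412 0.0613]
side tip 198.8 175.5 spot 200.2 175.9
crop 175 140
top tip 179.2 211.7 spot 179.5 210.4
crop 154 175
[[0.991 1.167 1.055 1.051 1.051 1.049 1.049 1.045 1.048]
 [0.993 1.049 1.05  1.05  1.035 1.033 1.03  1.032 1.028]
 [0.996 0.998 1.033 1.032 1.027 1.028 1.03  1.028 1.027]
 [0.998 0.999 1.003 1.028 1.032 1.026 1.026 1.026 1.023]
 [1.03  1.002 1.004 1.029 1.023 1.024 1.021 1.022 1.02 ]
 [1.026 1.005 1.004 1.007 1.021 1.02  1.021 1.018 1.015]
 [1.023 1.024 1.009 1.01  1.019 1.017 1.016 1.019 1.014]
 [1.024 1.022 1.01  1.011 1.015 1.016 1.012 1.013 1.012]
 [1.02  1.019 1.014 1.015 1.012 1.013 1.012 1.009 1.009]
 [1.015 1.015 1.013 1.015 1.011 1.008 1.011 1.005 1.007]]
```

View pics/last.png

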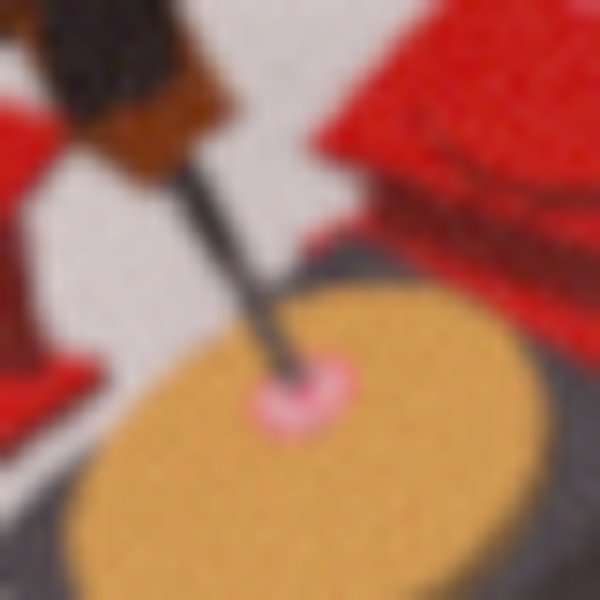

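Tip at (199.7,175.1), ring centre (200.2,176.4): consistent with 4–5 mm above the centre along the normal; rod slope 0.56 ↔ 20°. Now press along the normal in steps, reading the force.

send_rows:
  rows: "-0.002 0 0.005 0;-0.004 0 0.01 0;-0.0055 0 0.0155 0;-0.0055 0 0.0155 0;-0.0055 0 0.0155 0"

```text
clock: 19.63
tool_pos: [0.5383, 0.2405, 0.1405]
eef_rot: [-0.012, 1.0, 0.0, 0.0]
contact_force: [-0.2, 0.6, 0.5]
opening: 0.269
finger_force: 25.0
```

```bash
python3 f.py
```

```text
[-0.096  -0.1158  0.2373 -0.0203 -0.012  -0.0065  0.5383  0.2405  0.1406]
```

send_rows:
  rows: "-0.001 0 0.003 0;-0.0023 0 0.0063 0;-0.0023 0 0.0063 0;-0.0023 0 0.0063 0"
  force: 35

```text
clock: 20.17
tool_pos: [0.539, 0.2405, 0.1386]
eef_rot: [-0.012, 1.0, 0.0, 0.0]
contact_force: [-0.2, -1.3, 1.5]
opening: 0.27
finger_force: 35.0
```

```bash
python3 f.py
```

```text
[-0.3616 -0.2121  1.3307 -0.0524 -0.0057 -0.0324  0.539   0.2405  0.1386]
```

send_rows:
  rows: "-0.0012 0 0.003 0;-0.0023 0 0.006 0;-0.0034 0 0.0094 0;-0.0034 0 0.0094 0;-0.0034 0 0.0094 0;-0.0034 0 0.0094 0"

```text
clock: 20.87
tool_pos: [0.54, 0.2405, 0.1358]
eef_rot: [-0.012, 1.0, 0.0, 0.0]
contact_force: [-1.0, -0.4, 2.5]
opening: 0.265
finger_force: 35.0
```

```bash
sed -i 's/range(4)/range(12)/' f.py; python3 f.py; python3 tip.py>/dev/null; python3 tilt.py | grep -E "side|wt"
```

```text
[-0.7309 -0.3268  2.7429 -0.0189 -0.017  -0.003   0.54    0.2405  0.1358]
side 158 range tool [[-0.068, -0.041, -0.058], [0.032, 0.021, 0.099]]
side 60 n [ 0.941 -0.014  0.338] at [ 0.007 -0.005  0.003] pitch xz deg 19.8
side 36 n [-0.023 -1.    -0.015] at [-0.007 -0.012  0.017] pitch xz deg -147.5
wt.npz 1676 n [ 0.347  0.003 -0.938] tilt 20.3 dist 0.0307
wt.npz 596 n [0.947 0.001 0.322] tilt 108.8 dist 0.0084
```

Force ≈3.7 N along the axis, i.e. about half travel. A last numeric check of the tip versus the ring in the side image.

Run:
```python
from h import *
c=cam("side");acc=np.mean([eyes.snapshot("side")[0].astype(float) for _ in range(6)],0);d0=np.load("side0.npz")["im"].astype(float)
P=cloud(c,np.load("side0.npz")["D"])
g=acc.astype(np.uint8)
# darkening relative to the first picture (rod over the coaster)
diff=(d0-acc).sum(2)
print(np.round(diff[170:182,193:208]).astype(int))
h=cv2.cvtColor(d0.astype(np.uint8),cv2.COLOR_RGB2HSV).astype(int)
pk=(d0[...,2]-d0[...,1]>-15)&(d0[...,0]>120);v,u=np.nonzero(pk[168:185,188:212]);print("pink",u.mean()+188,v.mean()+168,len(u))
print("tip expected at",proj(c,[.5777,.2406,.0587]))
```

```text
[[ -4  18  74 107  72  12  -3  -4  -9  -3  -3  -8  -5  -5  -6]
 [ -5  -9  13  37  66  51  14  -8 -10 -10  -9  -7  -5  -5  -4]
 [ -9  -6   0  30  78  95  42   2 -10  -6  -6  -9  -6  -7  -6]
 [ -1  -9  -3  14  46  88  76  24   3  -7 -10  -8  -5  -5  -7]
 [ -4  -6   1  -9   5  62 117  91  31  -1  -8 -13  -4 -10 -11]
 [ -3 -10 -12  -6  -2  42 113 101  38  -2 -10  -8  -4 -11  -2]
 [ -7  -9  -4 -12   0  11  44  47   9  -4  -8  -9  -6  -5 -10]
 [ -8  -4  -1  -8  -4  -6   8   6 -10  -8 -10 -12  -4 -10 -11]
 [ -3  -4 -11  -8 -11  -9  -6   1  -3  -1  -9  -6  -9  -6 -10]
 [ -5 -10 -12  -6  -9 -11  -6  -6 -11 -10 -12 -12 -14  -2 -12]
 [ -2 -12  -7  -5  -8  -6 -10  -8  -4  -1 -11  -6  -9  -6 -14]
 [ -5  -8  -9 -11  -5  -8  -9  -6 -12  -7 -12  -6 -12 -11  -6]]
pink 193.86301369863014 172.36986301369862 73
tip expected at (np.float64(200.19962364632073), np.float64(175.88641124607796))
```

The tip sits about 1–1.5 mm too far in +y. I back off, shift, and press again by the same amount.

send_rows:
  rows: "0.004 0 -0.011 0;0.008 0 -0.022 0;0.0095 0 -0.026 0;0.0095 -0.004 -0.026 0;0.0095 -0.004 -0.026 0;0.007 -0.004 -0.019 0;0.0045 -0.004 -0.012 0;0.002 -0.004 -0.005 0;0 -0.004 0 0;0 -0.004 0 0"

```text
clock: 22.7
tool_pos: [0.5399, 0.2392, 0.1355]
eef_rot: [-0.012, 1.0, -0.0, -0.0]
contact_force: [-1.2, -0.1, 1.8]
opening: 0.269
finger_force: 35.0
```

send_rows:
  rows: "0 0 0 0;0 0 0 0;0 0 0 0"

```text
clock: 22.95
tool_pos: [0.5398, 0.2392, 0.1358]
eef_rot: [-0.012, 1.0, -0.0, -0.0]
contact_force: [-1.2, -0.7, 1.9]
opening: 0.266
finger_force: 35.0
```

```bash
python3 f.py; python3 tip.py>/dev/null; python3 tilt.py | grep -E "side|wt"
```

```text
[-1.6163 -0.63    2.4506 -0.1816  0.2932 -0.0208  0.5399  0.2392  0.1358]
side 155 range tool [[-0.068, -0.042, -0.058], [0.031, 0.021, 0.099]]
side 64 n [ 0.938 -0.012  0.347] at [ 0.007 -0.004  0.004] pitch xz deg 20.3
side 25 n [-0.039  0.999  0.016] at [-0.004 -0.013  0.005] pitch xz deg 157.3
wt.npz 1651 n [ 0.338  0.005 -0.941] tilt 19.7 dist 0.0307
wt.npz 625 n [0.947 0.004 0.321] tilt 108.7 dist 0.0084
```

```bash
python3 -c "
from plant import finish_job;print(finish_job())"
```

```text
the job is handed in; nothing more can be done
None
```

The job is handed in. The vial check was done first, with the spring giving about 3–4 mm. The gripper now holds the probe on the pink mark, within about 2 mm of its centre and 1° of square to the face, with the spring in about 6 mm (about 3.7 N). To get the 20° tilt I pivoted the probe against the rim of the stand's hole, because the tool itself cannot tilt.

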